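# Latch the wide tool case shut

## Robot

A 6-joint arm with a two-finger parallel gripper is mounted at the origin on a cart in front of the work surface, level with it; the furniture and walls round the work are solid. World frame = base frame: x ahead of the robot, y to its left, z up, the work surface at z = 0. Lengths are in m, angles in rad, forces in N, time in s.
With the tool pointing down it reaches from about 0.35 to 0.95 m from the base axis. Payload 17.4 kg.
Tool frame: the origin (TCP) lies on the mounting face of the last link; the fingertips stand 186 mm ahead of it and the grasp point (between the pads) lies 167 mm ahead of it; z points along the fingers, y is the line along which they close (so a half turn about z gives the same grasp; the last joint's range is limited). The gripper opens to 93 mm and grips with 3 to 60 N. Pads are 15 mm wide; open, the fingers measure 128 mm over their backs; the gripper's body (75 mm by 188 mm) begins 65 mm behind the grasp point.
Start: joints at [1.226, 0.116, 1.442, -0, 1.584, -0.038], TCP at [0.204, 0.643, 0.405] pointing down, gripper open.
Joint ranges: [-2.83, 2.83], [-0.83, 2.19], [0.07, 2.5], [-1.14, 4.28], [0.01, 3], [-2.97, 2.97]. Speed limits (rad/s): [1.89, 1.89, 2.22, 3.14, 3.14, 3.14].

## Interface

Orientations are given as a unit quaternion [x, y, z, w].
In Python, from workcell import get_state, camera, calibration, sign_off gives the robot as it stands.
- The arm moves only by the tool carry_out, never from a script. Its arguments are lists of equal length, an entry for each row: "slide": the shift along the tool's x, y, z in m, a list of three; "rot": the turn, a rotation vector about the tool's x, y, z in rad, a list of three. A call has exactly 5 rows; each row shifts and turns the commanded pose from where the row before left it, along the tool's axes as they then stand; what a row does not reach is not made up. A row lasts 1/12 s, in which the tool goes at most 41.7 mm and 7.16 degrees, less where a joint would pass 70% of its speed; a pose out of reach is approached as far as the arm can. A call is refused whole if a number of a shift passes 0.0417 or a number of a turn 0.125, either way. A call with a gripper value outside its range is refused whole. "grip" is the opening, from 0 (shut) to 1 (fully open), set as the call begins (left out, the last holds). The fingers move at their own pace and stop on an object; the grip force is fixed at half the most. Time passes only in rows, so rows that do not move let the fingers close, or fill a call up. It gives the time, the measured TCP pose, the force, the opening and the grip force at its end, in the units of the state.
- get_state(): the state, without advancing time (a new reading comes with each control period).
- camera(name): name is "side" or "top"; returns (picture, depth): 480x640x3 uint8, red, green, blue; 480x640 float32, m along the optical axis (not along the pixel's ray), 0 where there is no reading.
- calibration(name): a dict with "fovy" (degrees; the focal length in pixels is half the picture's height over the tangent of half this angle, whatever the lens; pixels are square), "cx", "cy" (the principal point, pixels), "extrinsics" (4x4, takes a point from world to camera coordinates). Camera axes: x right, y down, z forward; pixel columns grow to the right and rows downward; lengths in m; the calibration is good to about 2 mm. A picture is of the moment at which its call begins. calibration takes no time and is no camera call.
- sign_off(): hands the job in; it is judged then, once.
The state is a dict: "t": time; "joint_pos": joint angles; "qd": joint speeds; "tau": joint torques, N m; "ee_pos": TCP position; "eef_rot": TCP orientation; "contact_force": force on the tool from outside, world axes, zero at the start; "moment": the same for the moment, N m; "width": finger opening in m; "gripper_force": force on a finger pad.
Only numpy, scipy, OpenCV 4.12 (cv2) and the standard library are available. Lean on these libraries where they do the work, as an engineer would, in place of code of your own. Each camera call takes 0.05 s, during which the arm holds its last target. There are 200 camera calls.

## Task

Two tool cases stand open on the table, each with its lid half ajar and its toggle latch undone. Latch the wider one: swing its wire loop over so that it drops behind the hooked keeper on the lid half, then push the lever over and press it down flat, so that the lid is pulled tight and stays latched. Leave the narrow case's latch as it is.

Things in the scene. Friction and masses are not known exactly. Their poses are not given: they have to be found in the camera images.
- wide_case: Wider of two orange tool cases (all lengths here in mm), 220 wide, 145 thick, 150 high, standing on its hinge edge. Origin on the table under the middle of the seam of its halves: z up, y along the width, body half x 0 to 85, lid half x -60 to 0 (hinged at the seam's bottom). Latch at the middle of the flat top; lever pivot at x 22, y 0, z 166. Loop and lever swing in the x-z plane
- wide_case_lever (a joint): Black lever, 55 long from its pivot, 24 wide, 5 thick. Angle in rad: 0 closed, flat along the case's +x, upper face at z 170; pi/2 upright; 2.23 open stop, leaning over the lid. Starts at 2.1 to 2.23 and stays where left; once the loop is hooked it may stick or spring back if let go above 0.2 rad, below which it snaps shut. Pressing near its tip takes up to about 6 N
- wide_case_lid (a joint): Lid half angle in rad: 0 shut, 0.06 ajar (9 mm gap at the top). A springy gasket holds it ajar, and opens it again if it is pushed shut by hand and let go
- wide_case_lever_tip (a point): Middle of the free end of the wide case's lever, 55 from its pivot
- wide_case_loop_end (a point): Middle of the cross wire at the free end of the latch's U-shaped steel loop, 72 long, 38 wide, of 5 thick wire, pivoted on the lever 16 from the lever's pivot, straddling it. Starts standing, leaning a little back to +x on a stop, end at about z 250. Pushed to -x past upright it flops over the lever's tip by its weight and drops on the lid behind (-x of) the keeper if the lever is open
- wide_case_keeper (a point): Seat of the cross wire in the keeper, a steel hook 18 wide on the lid half's top, at x -33, y 0, z 156 of the case when shut. Its nose tops out 8 above the seat, reaches 3 past it to -x, and is open to -x. Closing the lever draws the dropped loop end to +x under the nose and pulls the lid shut
- narrow_case: The other case: same colour, thickness, height and latch, but 130 wide; origin and axes alike. Not to be latched. Both cases are too heavy to shift
- narrow_case_lever_tip (a point): Middle of the free end of the narrow case's lever
- narrow_case_loop_end (a point): Middle of the cross wire of the narrow case's loop

How it is judged:
On the way:
1. the wide case's loop lies over its keeper, cross wire down behind the hook, with the lever still up (distance between wide_case_loop_end and wide_case_keeper below 0.025 m and z of wide_case_loop_end in the frame of wide_case_keeper below 0.005 m and value of joint wide_case_lever above 1 rad), for 0.1 s.
At the end, for the whole second after the job is handed in: the wide case's lever lies flat (within 0.15 rad), its loop's cross wire sits in the keeper (within 8 mm of the seat) and its lid is tight (within 0.02 rad of shut) (value of joint wide_case_lever below 0.15 rad and value of joint wide_case_lid below 0.02 rad and distance between wide_case_loop_end and wide_case_keeper below 0.008 m); the robot touches nothing.
It fails at once if the narrow case's lever or loop was moved by more than 20 mm (distance of any of narrow_case_lever_tip, narrow_case_loop_end from where it was at the start of the episode above 0.02 m).
It also fails if it takes over 40 s, if anything falls off the work surface, if the arm or the gripper's body presses on something with over 40 N, if the wrist force passes 120 N, or if a joint passes its speed limit or range.

## Working session

There is one attempt and no reset: what is moved stays moved. The work goes in short steps, Python scripts to look and compute and a tool call to move; the robot and the scene stay as the last step left them, time stands still between calls to the robot, and variables do not carry over. Pictures are saved under pics/ and viewed, at most 10 in all, crops included, and the job is handed in when it is done.

Besides the shell and the picture viewer there is one more tool, called after "Call:" by a JSON object that holds its "name" and its "arguments". carry_out: Moves the arm, as the interface text tells. Its arguments: {"type":"object","properties":{"slide":{"type":"array"},"rot":{"type":"array"},"grip":{"type":"number"}},"required":["slide","rot"]}

```bash
mkdir -p pics; cat > h.py <<'E'
import numpy as np, cv2
from workcell import get_state, camera, calibration, sign_off
from scipy.spatial.transform import Rotation as R
def snap(n,f=None):
    p,d=camera(n)
    if f: cv2.imwrite('pics/'+f,cv2.cvtColor(p,cv2.COLOR_RGB2BGR))
    return p,d
def cloud(n,d):
    c=calibration(n);f=240/np.tan(np.radians(c['fovy'])/2)
    v,u=np.mgrid[:480,:640]
    P=np.stack([(u-c['cx'])/f*d,(v-c['cy'])/f*d,d,np.ones_like(d)],-1)
    W=P@np.linalg.inv(np.array(c['extrinsics'])).T
    W[d==0]=np.nan
    return W[...,:3]
E
python3 - <<'E'
from h import *
for n in ['side','top']:
    p,d=snap(n,n+'0.png'); np.savez(n+'0.npz',p=p,d=d)
    c=calibration(n); print(n,c['fovy'],c['cx'],c['cy'],np.linalg.inv(np.array(c['extrinsics'])).round(3).tolist())
print(get_state())
E
```

```text
side 47.52458698047964 313.2782258524004 242.99170469421458 [[0.804, -0.313, 0.505, 0.048], [-0.594, -0.414, 0.689, -0.558], [-0.006, -0.855, -0.519, 0.631], [0.0, 0.0, 0.0, 1.0]]
top 55.56679379472741 316.5405138462554 240.92792081458614 [[0.285, -0.911, 0.297, 0.301], [-0.958, -0.275, 0.079, 0.089], [0.01, -0.308, -0.951, 0.917], [0.0, 0.0, 0.0, 1.0]]
{'t': 0.1, 'joint_pos': array([ 1.22620824e+00,  1.16469463e-01,  1.44222309e+00,  4.67357297e-05,
        1.58405483e+00, -3.77972868e-02]), 'qd': array([-2.73747960e-05, -1.39953936e-03, -9.16485187e-04, -1.83765240e-04,
       -1.79036655e-04, -1.61099676e-04]), 'tau': array([ 1.41960812e-03, -7.22897744e+01, -6.23866439e+01,  7.82345328e-02,
        2.27734074e-02, -1.20498221e-04]), 'ee_pos': array([0.20385473, 0.64348935, 0.40404241]), 'eef_rot': array([ 1.52794220e-01,  9.88257857e-01, -5.62404507e-04, -1.32656942e-04]), 'contact_force': array([0.21651872, 0.36510651, 0.04526833]), 'moment': array([-0.06023985, -0.01889485,  0.03787268]), 'gripper_force': 0.0, 'width': 0.09302042389318094}
```

View pics/side0.png

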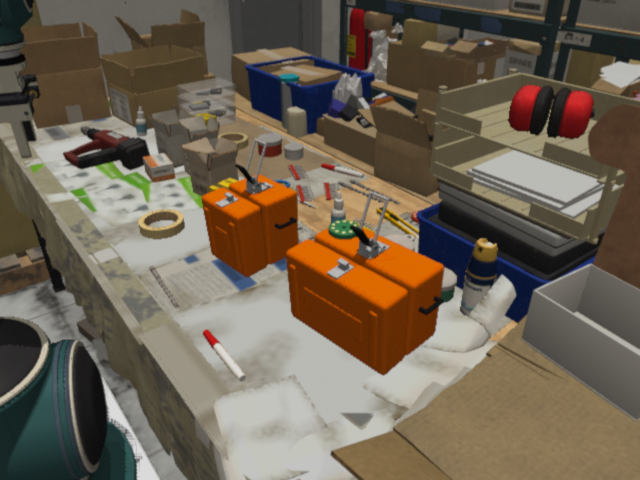

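View pics/top0.png

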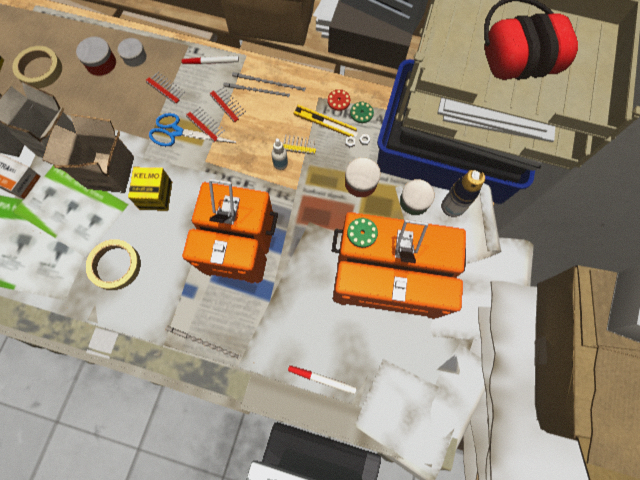

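The side view shows the wide case at about (365,290), with its latch at (370,240). The narrow case is at (250,225). In the top view the wide case is at (400,262), its keeper at (400,288) and its lever and loop at (408,243). The lids face the robot. Next I'll work out the poses.

```bash
cat > m.py <<'E'
from h import *
S={}
for n in ['side','top']:
    z=np.load(n+'0.npz'); p,d=z['p'],z['d']; W=cloud(n,d)
    hsv=cv2.cvtColor(p,cv2.COLOR_RGB2HSV)
    m=((hsv[...,0]>5)&(hsv[...,0]<16)&(hsv[...,1]>200)&(hsv[...,2]>120)).astype(np.uint8)
    top=(m>0)&(abs(W[...,2]-.15)<.006)
    k,l,st,c=cv2.connectedComponentsWithStats(cv2.morphologyEx(top.astype(np.uint8),cv2.MORPH_CLOSE,np.ones((7,7))))
    for i in range(1,k):
        if st[i,4]<700: continue
        Q=W[(l==i)&top]
        r=cv2.minAreaRect((Q[:,:2]*1000).astype(np.float32))
        print(n,st[i],'z',np.median(Q[:,2]).round(4),'rect',r, cv2.boxPoints(r).round(0).tolist())
E
python3 m.py
python3 - <<'E'
from h import *
a=cv2.imread('pics/top0.png')[190:330,320:490];b=cv2.imread('pics/side0.png')[170:300,280:450]
a=cv2.resize(a,(400,330),interpolation=2);b=cv2.resize(b,(400,306),interpolation=2)
cv2.imwrite('pics/c.png',np.hstack([a[:306],b]))
E
```

```text
side [ 202  175   94   43 1760] z 0.1502 rect ((526.2604370117188, 313.38330078125), (147.0067901611328, 128.4179229736328), 6.936474323272705) [[446.0, 368.0], [461.0, 241.0], [607.0, 259.0], [591.0, 386.0]]
side [ 287  229  156   80 5566] z 0.1502 rect ((552.77392578125, -2.5551834106445312), (148.5027313232422, 219.4035186767578), 7.809312343597412) [[464.0, 96.0], [494.0, -121.0], [641.0, -101.0], [611.0, 116.0]]
top [ 183  183   86   86 3241] z 0.1497 rect ((525.5250244140625, 316.72265625), (148.394775390625, 126.82872772216797), 6.765556335449219) [[444.0, 371.0], [459.0, 245.0], [607.0, 262.0], [592.0, 388.0]]
top [ 336  212  129   99 6035] z 0.1501 rect ((552.221435546875, -0.05123138427734375), (149.04832458496094, 218.34640502929688), 7.883576393127441) [[463.0, 98.0], [493.0, -118.0], [641.0, -98.0], [611.0, 118.0]]
```

View pics/c.png

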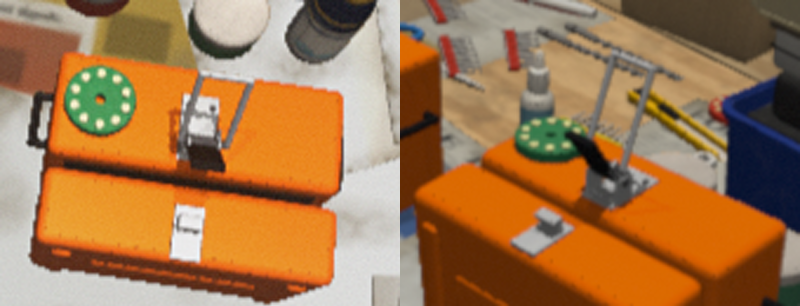

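The crop shows the lever (black) leaning over the lid. The loop stands behind it, and the keeper is on the lid. A green disc lies on the body half, clear of the latch. Next I'll locate the latch parts in the case frame.

```bash
cat >> h.py <<'E'
th=np.radians(7.85); ex=np.array([np.cos(th),np.sin(th),0]); ey=np.array([-np.sin(th),np.cos(th),0])
O=np.array([.5435,-.0015,0]) # seam guess
def tocase(W): return np.stack([(W-O)@ex,(W-O)@ey,W[...,2]],-1)*1000
E
python3 - <<'E'
from h import *
for n in ['side','top']:
    z=np.load(n+'0.npz');p=z['p'];W=cloud(n,z['d']);C=tocase(W)
    hsv=cv2.cvtColor(p,cv2.COLOR_RGB2HSV); org=(hsv[...,0]>5)&(hsv[...,0]<16)&(hsv[...,1]>200)
    near=(abs(C[...,0])<100)&(abs(C[...,1])<120)
    t=near&org&(abs(C[...,2]-150)<6)
    print(n,'top x hist',np.histogram(C[t][:,0],bins=np.arange(-84,96,4)))
    print(' y ext',np.percentile(C[t][:,1],[.3,99.7]))
    near&=abs(C[...,1])<40
    for lo,hi in [(154,166),(166,180),(180,200),(200,215),(215,235),(235,243),(243,262)]:
        q=C[near&(C[...,2]>lo)&(C[...,2]<hi)&~org]
        if len(q): print(lo,hi,len(q),'x',np.percentile(q[:,0],[3,50,97]).round(),'y',np.percentile(q[:,1],[3,50,97]).round())
    dark=near&(p.max(-1)<60)&(C[...,2]>160); q=C[dark]
    if len(q): print('lever',len(q),q[np.argmax(q[:,2])].round(),q.min(0).round(),q.max(0).round(),np.median(q,0).round())
E
```

```text
side top x hist (array([  0,   0,   0,   0,  11, 249, 261, 190, 189, 193, 184, 193, 182,
       175, 179, 164, 187, 159, 102,  16,   0, 154, 391, 218, 161, 155,
       141, 122, 122,  97, 109,  87,  99,  91,  85,  85,  88,  90, 128,
       120, 109,  16,   0,   0]), array([-84, -80, -76, -72, -68, -64, -60, -56, -52, -48, -44, -40, -36,
       -32, -28, -24, -20, -16, -12,  -8,  -4,   0,   4,   8,  12,  16,
        20,  24,  28,  32,  36,  40,  44,  48,  52,  56,  60,  64,  68,
        72,  76,  80,  84,  88,  92]))
 y ext [-110.94127173  102.83910954]
154 166 248 x [-41.  20.  59.] y [-16.  -3.  12.]
166 180 81 x [12. 18. 31.] y [-16. -12.  11.]
180 200 132 x [-2. 15. 23.] y [-20. -11.  14.]
200 215 138 x [-11.  -4.  29.] y [-20.  -4.  16.]
215 235 81 x [28. 33. 37.] y [-20.  12.  17.]
235 243 34 x [35. 38. 41.] y [-20. -17.  16.]
243 262 88 x [39. 42. 45.] y [-20.  -2.  16.]
lever 173 [-11.   5. 214.] [-12. -16. 164.] [ 28.  12. 214.] [  4.  -5. 191.]
top top x hist (array([  0,   0,   0,   0,  48, 216,  37,  13,  12,  27,  29,  33,  53,
        52,  50,  80, 115, 231, 169,   2,   0, 225, 267,  84,  70,  90,
       106, 106, 112, 112, 112, 128, 126, 130, 149, 151, 152, 179, 203,
       207, 179,  82,   0,   0]), array([-84, -80, -76, -72, -68, -64, -60, -56, -52, -48, -44, -40, -36,
       -32, -28, -24, -20, -16, -12,  -8,  -4,   0,   4,   8,  12,  16,
        20,  24,  28,  32,  36,  40,  44,  48,  52,  56,  60,  64,  68,
        72,  76,  80,  84,  88,  92]))
 y ext [-106.70260483  108.97101468]
154 166 125 x [-43.  10.  60.] y [-12.  -0.  18.]
166 180 36 x [-34.  24.  30.] y [-13.  -0.  14.]
180 200 147 x [ 2. 15. 21.] y [-17.   0.  18.]
200 215 144 x [-13.  -5.  27.] y [-17.   2.  19.]
215 235 57 x [27. 31. 35.] y [-18. -13.  19.]
235 243 19 x [35. 36. 39.] y [-17.  15.  19.]
243 262 95 x [37. 40. 44.] y [-17.   1.  18.]
lever 128 [ -7.   8. 214.] [-13. -10. 184.] [ 12.  12. 214.] [ -4.   2. 209.]
```

Call:
{"name": "carry_out", "arguments": {"slide": [[0,0,-0.018],[0,0,-0.018],[0,0,-0.018],[0,0,-0.018],[0,0,-0.018]], "rot": [[0,0,-0.0887],[0,0,-0.0887],[0,0,-0.0887],[0,0,-0.0887],[0,0,-0.0887]], "grip": 0}}

```text
t: 0.52
ee_pos: [0.2039, 0.6435, 0.4952]
eef_rot: [-0.07, 0.998, -0.0, -0.0]
contact_force: [0.3, 0.9, -0.3]
width: 0.064
gripper_force: 0.0
```

Call:
{"name": "carry_out", "arguments": {"slide": [[-0.0157,-0.0343,0],[-0.0157,-0.0343,0],[-0.0157,-0.0343,0],[-0.0157,-0.0343,0],[-0.0157,-0.0343,0]], "rot": [[0,0,0],[0,0,0],[0,0,0],[0,0,0],[0,0,0]]}}

```text
t: 0.93
ee_pos: [0.3055, 0.4827, 0.4944]
eef_rot: [-0.069, 0.998, -0.0, -0.0]
contact_force: [0.4, 0.0, 1.3]
width: 0.0313
gripper_force: 0.0
```

Call:
{"name": "carry_out", "arguments": {"slide": [[-0.0157,-0.0343,0],[-0.0157,-0.0343,0],[-0.0157,-0.0343,0],[-0.0157,-0.0343,0],[-0.0157,-0.0343,0]], "rot": [[0,0,0],[0,0,0],[0,0,0],[0,0,0],[0,0,0]]}}

```text
t: 1.35
ee_pos: [0.4066, 0.3234, 0.4946]
eef_rot: [-0.068, 0.998, -0.0, -0.0]
contact_force: [0.7, 0.7, 0.5]
width: 0.0011
gripper_force: 0.0
```

Call:
{"name": "carry_out", "arguments": {"slide": [[-0.0157,-0.0343,0],[-0.0157,-0.0343,0],[-0.0157,-0.0343,0],[-0.0157,-0.0343,0],[-0.0157,-0.0343,0]], "rot": [[0,0,0],[0,0,0],[0,0,0],[0,0,0],[0,0,0]]}}

```text
t: 1.77
ee_pos: [0.5078, 0.164, 0.4946]
eef_rot: [-0.068, 0.998, -0.0, -0.0]
contact_force: [0.8, 0.4, 0.5]
width: 0.0002
gripper_force: 0.0
```

Call:
{"name": "carry_out", "arguments": {"slide": [[-0.0157,-0.0343,0],[-0.0157,-0.0343,0],[-0.0157,-0.0343,0],[-0.0157,-0.0343,0],[-0.0157,-0.0343,0]], "rot": [[0,0,0],[0,0,0],[0,0,0],[0,0,0],[0,0,0]]}}

```text
t: 2.18
ee_pos: [0.6091, 0.0047, 0.4945]
eef_rot: [-0.068, 0.998, 0.0, -0.0]
contact_force: [0.1, 0.7, 0.7]
width: 0.0003
gripper_force: 0.0
```

```bash
cat > s.py <<'E'
from h import *
s=get_state(); r=R.from_quat(s['eef_rot']).as_matrix(); tip=s['ee_pos']+.186*r[:,2]
print('t',s['t'],'tip case mm',tocase(tip).round(1),'toolx',(r[:,0]@ex).round(4),'z',r[:,2].round(4),'w',s['width'],s['contact_force'].round(1))
E
python3 s.py
```

```text
t 2.1833 tip case mm [ 65.8  -2.7 308.5] toolx -1.0 z [-3.e-04  1.e-04 -1.e+00] w 0.00031331617851530335 [0.1 0.7 0.7]
```

Call:
{"name": "carry_out", "arguments": {"slide": [[0,0.0003,0.0145],[0,0.0003,0.0145],[0,0.0003,0.0145],[0,0.0003,0.0145],[0,0,0.0145]], "rot": [[0,0,0],[0,0,0],[0,0,0],[0,0,0],[0,0,0]]}}

```text
t: 2.6
ee_pos: [0.6077, 0.0089, 0.4207]
eef_rot: [-0.069, 0.998, 0.0, -0.0]
contact_force: [-0.2, -0.2, -0.4]
width: 0.0004
gripper_force: 0.0
```

Call:
{"name": "carry_out", "arguments": {"slide": [[0.005,0,0],[0.005,0,0],[0.005,0,0],[0.005,0,0],[0.005,0,0]], "rot": [[0,0,0],[0,0,0],[0,0,0],[0,0,0],[0,0,0]]}}

```text
t: 3.02
ee_pos: [0.5828, 0.0045, 0.4233]
eef_rot: [-0.068, 0.998, -0.0, 0.001]
contact_force: [0.3, -0.0, -0.4]
width: 0.0003
gripper_force: 0.0
```

Call:
{"name": "carry_out", "arguments": {"slide": [[0.005,0,0],[0.005,0,0],[0.005,0,0],[0.005,0,0],[0.005,0,0]], "rot": [[0,0,0],[0,0,0],[0,0,0],[0,0,0],[0,0,0]]}}

```text
t: 3.43
ee_pos: [0.5582, 0.001, 0.4223]
eef_rot: [-0.068, 0.998, 0.0, -0.0]
contact_force: [-0.4, -0.0, 0.8]
width: 0.0004
gripper_force: 0.0
```

Call:
{"name": "carry_out", "arguments": {"slide": [[0.002,0,0],[0.002,0,0],[0.002,0,0],[0.002,0,0],[0,0,0]], "rot": [[0,0,0],[0,0,0],[0,0,0],[0,0,0],[0,0,0]]}}

```text
t: 3.85
ee_pos: [0.5506, -0.0001, 0.4223]
eef_rot: [-0.068, 0.998, 0.0, 0.0]
contact_force: [-0.9, -1.0, -0.5]
width: 0.0009
gripper_force: 0.0
```

```bash
python3 s.py; cat > l.py <<'E'
from h import *
import sys
out=[]
for n,(a,b,c,e) in {'side':(170,300,280,450),'top':(190,330,320,490)}.items():
    p,d=snap(n); C=tocase(cloud(n,d))
    q=p[a:b,c:e]; out.append(cv2.resize(q[:130],(400,306),interpolation=2))
    near=(C[...,0]>-75)&(C[...,0]<80)&(abs(C[...,1])<30)
    hsv=cv2.cvtColor(p,cv2.COLOR_RGB2HSV); org=(hsv[...,0]>5)&(hsv[...,0]<16)&(hsv[...,1]>150)
    for lo in range(-75,80,10):
        q=C[near&~org&(C[...,2]>153)&(C[...,2]<235)&(C[...,0]>=lo)&(C[...,0]<lo+10)]
        if len(q)>2: print(n,lo,len(q),'z',np.percentile(q[:,2],[3,50,97]).round(),'y',np.percentile(q[:,1],[3,97]).round())
cv2.imwrite('pics/'+sys.argv[1],cv2.cvtColor(np.hstack(out),cv2.COLOR_RGB2BGR))
E
python3 l.py l1.png
```

```text
t 3.85 tip case mm [  7.2   0.5 236.3] toolx -1.0 z [ 0.  0. -1.] w 0.0009000817257844585 [-0.9 -1.  -0.5]
side -55 63 z [153. 155. 158.] y [-20.  16.]
side -45 102 z [154. 161. 165.] y [-20.  16.]
side -35 55 z [156. 163. 166.] y [-20.  17.]
side -25 43 z [163. 167. 170.] y [-21.  17.]
side -15 97 z [169. 208. 213.] y [-20.  16.]
side -5 79 z [174. 190. 203.] y [-21.  16.]
side 5 104 z [153. 180. 189.] y [-20.  16.]
side 15 135 z [153. 164. 184.] y [-19.  13.]
side 25 59 z [153. 158. 172.] y [-16.  12.]
side 35 9 z [153. 153. 154.] y [-15.   7.]
side 45 25 z [153. 154. 156.] y [-16.   7.]
side 55 33 z [153. 154. 156.] y [-15.  11.]
```

View pics/l1.png

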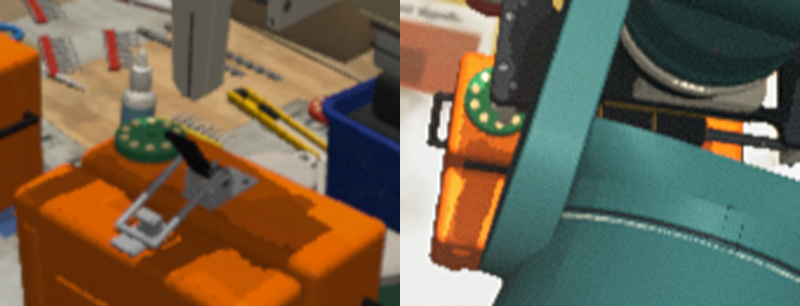

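Confirmed: the cross wire lies behind the keeper, at about (125,240) in the side crop (case x about -53, z 155). The lever is still up. The fingers now go to the lid side of the lever.

Call:
{"name": "carry_out", "arguments": {"slide": [[0.0135,0,0],[0.0135,0,0],[0.0135,0,0],[0,0,0],[0,0,0]], "rot": [[0,0,0],[0,0,0],[0,0,0],[0,0,0],[0,0,0]]}}

```text
t: 4.37
ee_pos: [0.5106, -0.0056, 0.4226]
eef_rot: [-0.068, 0.998, -0.0, 0.0]
contact_force: [-0.1, 0.2, 0.3]
width: 0.0007
gripper_force: 0.0
```

Call:
{"name": "carry_out", "arguments": {"slide": [[0,0,0.009],[0,0,0.009],[0,0,0.009],[0,0,0.009],[0,0,0]], "rot": [[0,0,0],[0,0,0],[0,0,0],[0,0,0],[0,0,0]]}}

```text
t: 4.78
ee_pos: [0.5107, -0.0055, 0.3834]
eef_rot: [-0.068, 0.998, 0.0, -0.002]
contact_force: [-0.1, 0.9, -0.5]
width: 0.0009
gripper_force: 0.0
```

```bash
python3 s.py
```

```text
t 4.7833 tip case mm [-33.6   0.6 197.4] toolx -1.0 z [-3.3e-03  2.0e-04 -1.0e+00] w 0.0009014552876701245 [-0.1  0.9 -0.5]
```

Call:
{"name": "carry_out", "arguments": {"slide": [[-0.0044,0,-0.0005],[-0.0044,0,-0.0005],[-0.0044,0,-0.0005],[-0.0044,0,-0.0005],[-0.0044,0,-0.0005]], "rot": [[0,0,0],[0,0,0],[0,0,0],[0,0,0],[0,0,0]]}}

```text
t: 5.2
ee_pos: [0.533, -0.0025, 0.3892]
eef_rot: [-0.068, 0.998, -0.0, 0.0]
contact_force: [-1.5, 0.2, 0.8]
width: 0.0006
gripper_force: 0.9
```

Call:
{"name": "carry_out", "arguments": {"slide": [[-0.0044,0,-0.001],[-0.0044,0,-0.001],[-0.0044,0,-0.001],[-0.0044,0,-0.001],[-0.0044,0,-0.001]], "rot": [[0,0,0],[0,0,0],[0,0,0],[0,0,0],[0,0,0]]}}

```text
t: 5.62
ee_pos: [0.5547, 0.0005, 0.3937]
eef_rot: [-0.068, 0.998, 0.0, -0.0]
contact_force: [-3.6, -0.6, -3.0]
width: 0.0007
gripper_force: 1.8
```

```bash
python3 s.py; python3 l.py l2.png
```

```text
t 5.6167 tip case mm [ 11.3   0.5 207.7] toolx -1.0 z [-3.e-04  0.e+00 -1.e+00] w 0.0007109536243347405 [-3.6 -0.6 -3. ]
side -45 112 z [154. 157. 165.] y [-20.  15.]
side -35 57 z [156. 161. 165.] y [-20.  18.]
side -25 41 z [161. 164. 168.] y [-20.  17.]
side -15 39 z [164. 169. 172.] y [-20.  18.]
side -5 216 z [170. 221. 234.] y [-19.  15.]
side 5 101 z [154. 214. 233.] y [-20.  16.]
side 15 403 z [154. 182. 223.] y [-19.  14.]
side 25 83 z [154. 163. 199.] y [-18.  13.]
side 35 10 z [153. 154. 155.] y [-16.   9.]
side 45 19 z [153. 154. 155.] y [-15.  -3.]
side 55 32 z [153. 154. 155.] y [-16.   7.]
```

View pics/l2.png

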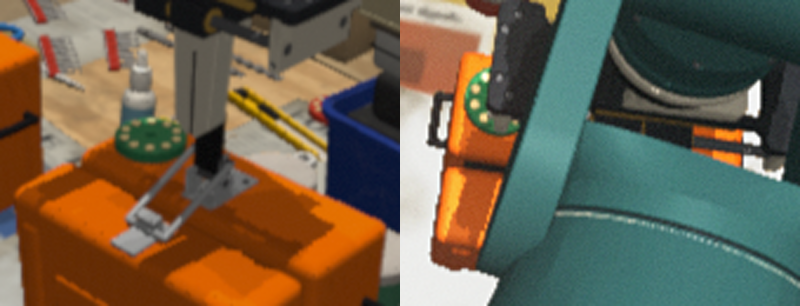

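The lever is upright and the wire is under the keeper nose, at about (148,215) in the crop. Now I'll follow the arc down.

Call:
{"name": "carry_out", "arguments": {"slide": [[-0.0045,0,0],[-0.0045,0,0],[-0.0045,0,0.0005],[-0.0045,0,0.001],[-0.0045,0,0.0015]], "rot": [[0,0,0],[0,0,0],[0,0,0],[0,0,0],[0,0,0]]}}

```text
t: 6.13
ee_pos: [0.577, 0.0036, 0.3905]
eef_rot: [-0.068, 0.998, 0.0, -0.0]
contact_force: [-4.0, -0.4, -1.0]
width: 0.0005
gripper_force: 1.5
```

Call:
{"name": "carry_out", "arguments": {"slide": [[-0.0042,0,0.0022],[-0.0042,0,0.003],[-0.004,0,0.003],[-0.0035,0,0.0035],[-0.0032,0,0.0035]], "rot": [[0,0,0],[0,0,0],[0,0,0],[0,0,0],[0,0,0]]}}

```text
t: 6.55
ee_pos: [0.5959, 0.0062, 0.3752]
eef_rot: [-0.068, 0.998, -0.0, 0.0]
contact_force: [-1.8, -0.6, 0.4]
width: 0.0007
gripper_force: 0.5
```

```bash
python3 s.py
```

```text
t 6.55 tip case mm [ 53.1   0.4 189.2] toolx -1.0 z [ 5.e-04  0.e+00 -1.e+00] w 0.0006859315821911048 [-1.8 -0.6  0.4]
```

Call:
{"name": "carry_out", "arguments": {"slide": [[-0.002,0,0.004],[-0.0018,0,0.004],[-0.0015,0,0.004],[-0.0008,0,0.004],[0,0,0.004]], "rot": [[0,0,0],[0,0,0],[0,0,0],[0,0,0],[0,0,0]]}}

```text
t: 6.97
ee_pos: [0.6017, 0.007, 0.3559]
eef_rot: [-0.068, 0.998, -0.0, 0.001]
contact_force: [-8.1, 1.4, 43.4]
width: 0.0003
gripper_force: 22.4
```

Call:
{"name": "carry_out", "arguments": {"slide": [[0,0,0.001],[0,0,0.001],[0,0,0],[0,0,0],[0,0,0]], "rot": [[0,0,0],[0,0,0],[0,0,0],[0,0,0],[0,0,0]]}}

```text
t: 7.38
ee_pos: [0.6013, 0.0069, 0.3563]
eef_rot: [-0.068, 0.998, -0.0, 0.001]
contact_force: [-9.1, 0.1, 21.8]
width: 0.0003
gripper_force: 11.4
```

```bash
python3 s.py
```

```text
t 7.3833 tip case mm [ 59.    0.4 170.3] toolx -1.0 z [ 0.0028 -0.     -1.    ] w 0.0003323612114711665 [-9.1  0.1 21.8]
```

Pressed flat: the tip reads z 170.3 with 22 N upward. I'll lift off and check.

Call:
{"name": "carry_out", "arguments": {"slide": [[0,0,-0.005],[0,0,-0.015],[0,0,-0.02],[0,0,-0.02],[0,0,-0.02]], "rot": [[0,0,0],[0,0,0],[0,0,0],[0,0,0],[0,0,0]]}}

```text
t: 7.8
ee_pos: [0.6014, 0.0069, 0.4351]
eef_rot: [-0.068, 0.998, 0.0, 0.0]
contact_force: [-0.3, 0.2, -0.2]
width: 0.0006
gripper_force: 0.0
```

Call:
{"name": "carry_out", "arguments": {"slide": [[0,0,0],[0,0,0],[0,0,0],[0,0,0],[0,0,0]], "rot": [[0,0,0],[0,0,0],[0,0,0],[0,0,0],[0,0,0]]}}

```text
t: 8.22
ee_pos: [0.6015, 0.0069, 0.4325]
eef_rot: [-0.068, 0.998, 0.0, -0.001]
contact_force: [0.7, -0.2, 0.3]
width: 0.0005
gripper_force: 0.0
```

```bash
python3 s.py; python3 l.py l3.png
```

```text
t 8.2167 tip case mm [ 58.4   0.5 246.5] toolx -1.0 z [-1.5e-03  1.0e-04 -1.0e+00] w 0.0004578122528365911 [ 0.7 -0.2  0.3]
side -55 39 z [153. 154. 155.] y [-13.   8.]
side -45 32 z [153. 154. 156.] y [-11.   8.]
side -35 143 z [153. 159. 167.] y [-20.  15.]
side -25 35 z [153. 160. 165.] y [-21.  17.]
side -15 32 z [159. 161. 163.] y [-20.  18.]
side -5 30 z [160. 162. 165.] y [-20.  16.]
side 5 52 z [153. 162. 166.] y [-20.  15.]
side 15 150 z [153. 164. 172.] y [-19.  14.]
side 25 127 z [154. 168. 173.] y [-19.  12.]
side 35 76 z [153. 171. 174.] y [-20.   6.]
side 45 61 z [153. 172. 173.] y [-15.   8.]
side 55 61 z [154. 172. 175.] y [-14.   9.]
side 65 53 z [169. 173. 175.] y [-13.   8.]
side 75 30 z [170. 174. 175.] y [-13.   9.]
```

View pics/l3.png

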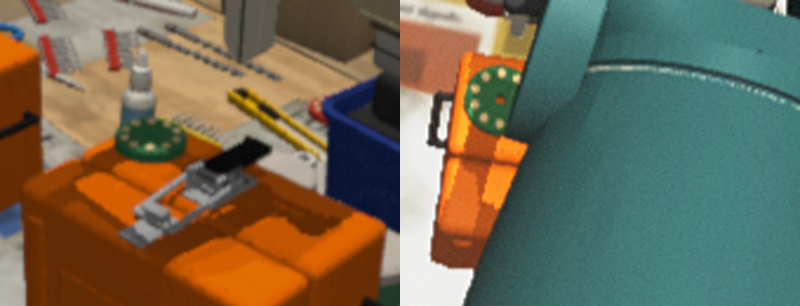

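The side crop shows the lever lying flat at (240,155), the wire in the keeper at (150,215) and the seam shut. Next I'll measure the lever's slope and the lid's angle more carefully.

```bash
python3 - <<'E'
from h import *
Q=[];L=[]
for i in range(5):
    p,d=snap('side');C=tocase(cloud('side',d))
    m=(p.max(-1)<60)&(abs(C[...,1])<14)&(C[...,0]>25)&(C[...,0]<82)&(C[...,2]>165)&(C[...,2]<185); Q.append(C[m])
    hsv=cv2.cvtColor(p,cv2.COLOR_RGB2HSV); org=(hsv[...,0]>5)&(hsv[...,0]<16)&(hsv[...,1]>200)
    t=org&(abs(C[...,2]-150)<6)&(abs(C[...,1])<105); L.append(C[t])
Q=np.concatenate(Q);L=np.concatenate(L)
for lo in range(25,82,8):
    q=Q[(Q[:,0]>=lo)&(Q[:,0]<lo+8)]
    if len(q): print(lo,len(q),np.percentile(q[:,2],[20,50,80]).round(1))
A=np.c_[Q[:,:2],np.ones(len(Q))]; print('lever plane',np.linalg.lstsq(A,Q[:,2],rcond=None)[0].round(3))
for n,q in [('lid',L[(L[:,0]<-8)&(L[:,0]>-52)]),('body',L[(L[:,0]>8)&(L[:,0]<75)])]:
    A=np.c_[q[:,:2],np.ones(len(q))]; print(n,np.linalg.lstsq(A,q[:,2],rcond=None)[0].round(3))
h=np.histogram(L[:,0],bins=np.arange(-76,12,4));print(h)
E
```

```text
25 175 [169.6 171.1 172.3]
33 189 [171.3 172.1 173. ]
41 184 [171.1 172.  172.7]
49 184 [171.1 172.  172.8]
57 192 [171.5 172.5 173.3]
65 157 [171.5 172.5 173.4]
73 121 [171.9 172.9 174.2]
lever plane [3.60000e-02 4.20000e-02 1.70276e+02]
lid [1.70000e-02 0.00000e+00 1.51958e+02]
body [ 6.0000e-03 -0.0000e+00  1.5145e+02]
(array([   0,    0,    0,    1,  914, 1713, 1138,  838,  828,  851,  815,
        765,  738,  714,  724,  714,  752,  566,  343,  317, 1606]), array([-76, -72, -68, -64, -60, -56, -52, -48, -44, -40, -36, -32, -28,
       -24, -20, -16, -12,  -8,  -4,   0,   4,   8]))
```

The lever slope is about 0.03 rad and the lid edge is back to x about -60, so the lid is shut. I'm handing in.

```bash
python3 -c "
from workcell import sign_off
print(sign_off())"
```

```text
the job is handed in; nothing more can be done
None
```

The wide case is latched: just before hand-in the camera showed its lever about flat (around 0.03 rad), the wire in the keeper and the lid shut. The arm never went near the narrow case's latch, and I handed in about 9 s into the 40 s limit; no verdict was shown.

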